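# Set the portion dial and the stop's clamp screw, and hold it

### The arm

A 6-joint arm with a two-finger parallel gripper is mounted at the origin on the work surface. World frame = base frame: x ahead of the robot, y to its left, z up, the work surface at z = 0. Lengths are in m, angles in rad, forces in N, time in s.
With the tool pointing down it reaches from about 0.25 to 0.725 m from the base axis. Payload 4 kg.
Tool frame: the origin (TCP) lies on the centre line of the jaws, within the pads' length; the fingertips stand 17 mm ahead of it and the grasp point (between the pads) lies 2 mm behind it; z points along the fingers, x is the direction in which the jaws open and shut, and the axes are right-handed (so a half turn about z gives the same grasp; the last joint's range is limited). The gripper opens to 85 mm and grips with 20 to 120 N. Pads are 22 mm wide; open, the fingers measure 114 mm over their backs; the gripper's body (76 mm by 85 mm) begins 54 mm behind the grasp point. The pads swing forward as they close: fully open they stand 13 mm farther back than shut.
Start: joints at [1.244, 0.241, 0.005, 1.335, 0, 1.571], TCP at [0.161, 0.474, 0.248] pointing down, gripper open.
Joint ranges: [-2.72, 2.72], [-1.05, 1.87], [-1.09, 1.28], [-1.99, 2.15], [-1.42, 1.44], [-3.14, 3.14]. Speed limits (rad/s): [2.79, 2.79, 3.14, 3.14, 3.14, 3.14].

### API

Orientations are given as a unit quaternion [x, y, z, w].
In Python, from workcell import bot gives the robot as it stands.
- The arm moves only by the tool jog_arm, never from a script. Its arguments are lists of equal length, an entry for each row: "jaw": the closure, from 0 (fully open) to 1 (shut); "linear": the shift along the tool's x, y, z in m, a list of three; "delta_rot": the turn, a rotation vector about the tool's x, y, z in degrees, a list of three. A call has exactly 8 rows; each row is the pose to reach, as a shift and turn from the pose commanded when the call began, along the tool's axes at that moment; what a row does not reach only later rows make up. A row lasts 1/12 s, in which the tool goes at most 41.7 mm and 7.16 degrees, less where a joint would pass 70% of its speed; a pose out of reach is approached as far as the arm can. A call with a gripper value outside its range is refused whole. The fingers move at their own pace and stop on an object; the grip force is fixed at half the most. Time passes only in rows, so rows that repeat a pose let the fingers close, or fill a call up. It gives the time, the measured TCP pose, the force and the opening at its end, in the units of the state.
- bot.get_obs(): the state, without advancing time (a new reading comes with each control period).
- bot.camera(name): name is "scene" or "top" or "wrist"; returns (picture, depth): 384x512x3 uint8, red, green, blue; 384x512 float32, m along the optical axis (not along the pixel's ray), 0 where there is no reading.
- bot.calibration(name): a dict with "fovy" (degrees; the focal length in pixels is half the picture's height over the tangent of half this angle, whatever the lens; pixels are square), "cx", "cy" (the principal point, pixels), "origin" and "orientation" of the camera in the world. Camera axes: x right, y down, z forward; pixel columns grow to the right and rows downward; lengths in m; the calibration is good to about 2 mm. A picture is of the moment at which its call begins: read the wrist's pose just before it. calibration takes no time and is no camera call; for the wrist camera it gives the pose at the moment of the call.
- bot.job_done(): hands the job in, once; it reports no verdict.
The state is a dict: "clock": time; "joint_pos": joint angles; "joint_vel": joint speeds; "tau": joint torques, N m; "eef_pos": TCP position; "tool_rot": TCP orientation; "ft_force": force on the tool from outside, world axes, zero at the start; "ft_torque": the same for the moment, N m; "grip_width": finger opening in m.
Only numpy, scipy, OpenCV 4.12 (cv2) and the standard library are available. Lean on these libraries where they do the work, as an engineer would, in place of code of your own. Each camera call takes 0.05 s, during which the arm holds its last target.

### The job

On the cheese portioning board, turn the black dial clockwise until its pointer lines up with the raised index tab on the ring around it. Then turn the winged steel clamp screw clockwise until it seats, back it off a quarter turn so the portion stop can still just slide, and finish still gripping the screw there, without letting go, so it cannot creep while a colleague fits the lock nut. Leave the dial on its mark and the cheeses and other things where they are.

Things in the scene. Friction and masses are not known exactly. Their poses are not given: they have to be found in the camera images.
- portioner: the portioning board, fixed: wood, 300 (x) x 400 (y) x 20 mm; origin at the centre of its underside. At its -x edge (the robot's side) an aluminium housing, 108 x 300 mm, its top 50 mm above the table, centred at x = -75 mm, carries the dial (right, y = -95 mm) and the clamp screw (left, y = +95 mm). A steel stop plate 300 mm wide, its top 59 mm above the table, stands across the board at x = +50 to +85 mm and is drawn towards the housing as the dial turns. +z is up.
- dial (a joint): angle of the dial (rad), about the vertical; grows clockwise seen from above; travel -0.2 to 2.3; friction about 0.06 N m, stays where it is left. At 0 the pointer points along the board's +y.
- dial_grip (a point): on the dial's axis, at the height to grip, 78 mm above the table. Black dial: a skirt 60 mm across and 7 mm high (its top 57 mm above the table) with an upright grip bar 48 mm long, 14 mm thick, 36 mm high (57 to 93 mm above the table). The point's x axis runs along the bar towards the pointer, its y axis across the bar, z up.
- dial_tip (a point): tip of the dial's pointer, 40 mm from the dial's axis: a narrow nose that sticks out of the skirt at one end of the bar, with a fine white line on it and on that end of the bar. Turns with the dial.
- index_tip (a point): the index mark: inner end of the one raised dark tab (12 x 6 mm, 6 mm high) on the flat steel ring, 104 mm across, around the dial, 40 mm from the dial's axis; fixed. The dial is on its mark when the pointer tip meets this point. It lies 0.5 to 1.5 rad clockwise of the pointer at the start. The point's x axis points outward from the dial's axis.
- screw (a joint): angle of the clamp screw (rad), about the vertical; 0 = seated against its hard stop, grows as it is unscrewed (counter-clockwise from above); starts 0.7 to 1.8; friction about 0.06 N m, stays where it is left; it does not rise or sink noticeably. Seated, its wings lie along the board's y (parallel to the stop plate); backed off a quarter turn (1.57) they lie along the board's x.
- screw_grip (a point): on the clamp screw's axis, at the height to grip, 86 mm above the table. Steel butterfly thumbscrew: flat wings 62 mm across, 12 mm thick, from 66 to 100 mm above the table, on a boss whose top is 60 mm above the table. The point's x axis runs along the wings, y across their 12 mm thickness, z up.
- screw_wing (a point): outer end of one wing, 31 mm from the screw's axis.
- slab: pale yellow cheese slab 35 x 170 x 55 mm lying on the board beyond the stop; a bystander, to be left alone; origin at the centre of its underside
- puck: small white cheese, 50 mm across, 26 mm high, on the board between housing and stop; a bystander, to be left alone; origin at the centre of its underside
- crottin: white cheese, 62 mm across, 40 mm high, on the table; a bystander, to be left alone; origin at the centre of its underside
- small_wheel: orange cheese wheel, 116 mm across, 40 mm high; a bystander, to be left alone; origin at the centre of its underside
- chutney: glass jar, 60 mm across, 85 mm high; a bystander, to be left alone; origin at the centre of its underside
- spreader: spatula lying on the table; a bystander, to be left alone; origin at the centre of its underside
- ticket: blank paper card, 85 mm wide and 65 mm high, on a small wooden foot; a bystander, to be left alone; origin at the centre of its underside

How it is judged:
On the way, in this order (a step that is already met when the one before it is completed fails the run):
1. the dial's pointer is on the index tab, the screw not yet seated (horizontal distance between dial_tip and index_tip below 0.005 m and value of joint screw above 0.2 rad), for 0.2 s.
2. with the dial on its mark, the clamp screw is turned in until it seats (horizontal distance between dial_tip and index_tip below 0.005 m and value of joint screw below 0.06 rad), for 0.1 s.
3. the screw is backed off a quarter turn and held (contact force between the fingers and screw above 2 N and value of joint screw between 1.37 and 1.77 rad), for 0.2 s.
At the end, for the whole second after the job is handed in: the pointer tip is within 5 mm (about 7 degrees) of the index tab, the screw stands a quarter turn (1.57 rad, within 0.2) off its seat, at rest, and the fingers still grip it (more than 2 N) (all of step 3 and horizontal distance between dial_tip and index_tip below 0.005 m and velocity of joint screw between -0.1 and 0.1 rad/s); the arm keeps its last pose, push and grip.
It fails at once if a cheese or another bystander is moved by more than 20 mm (distance of any of slab, puck, crottin, small_wheel, chutney, spreader, ticket from where it was at the start of the episode above 0.02 m).
It also fails if it takes over 45 s, if anything falls off the work surface, if the arm or the gripper's body presses on something with over 40 N, if the wrist force passes 120 N, or if a joint passes its speed limit or range.

## Working session

There is one attempt and no reset: what is moved stays moved. The work goes in short steps, Python scripts to look and compute and a tool call to move; the robot and the scene stay as the last step left them, time stands still between calls to the robot, and variables do not carry over. Pictures are saved under pics/ and viewed, and the job is handed in when it is done.

Besides the shell and the picture viewer there is one more tool, called in YAML: its name, and indented under it one key for each argument. jog_arm: Moves the arm, as the interface text tells. Its arguments: {"type":"object","properties":{"jaw":{"type":"array","items":{"type":"number"}},"linear":{"type":"array","items":{"type":"array","items":{"type":"number"}}},"delta_rot":{"type":"array","items":{"type":"array","items":{"type":"number"}}}},"required":["jaw","linear","delta_rot"]}

```bash
mkdir -p pics; ls
cat > h.py <<'E'
import numpy as np, cv2
from scipy.spatial.transform import Rotation as R
from workcell import bot
def snap(name,fn):
    o=bot.get_obs(); c=bot.calibration(name); p,d=bot.camera(name)
    cv2.imwrite(f'pics/{fn}.png',p[:,:,::-1]); np.savez(f'pics/{fn}.npz',p=p,d=d,**{k:np.array(v) for k,v in c.items()})
    return p,d,c
def cloud(d,c):
    f=d.shape[0]/2/np.tan(np.radians(float(c['fovy']))/2)
    v,u=np.mgrid[:d.shape[0],:d.shape[1]]
    P=np.stack([(u-float(c['cx']))/f*d,(v-float(c['cy']))/f*d,d],-1)
    return P@R.from_quat(np.array(c['orientation'])).as_matrix().T+np.array(c['origin'])
E
python3 - <<'E'
from h import *
for n in ['top','scene','wrist']:
    p,d,c=snap(n,n+'0'); print(n,c)
print(bot.get_obs())
E
```

```text
pics
top {'fovy': 57.67535226979342, 'cx': 254.83386650736554, 'cy': 187.31626147389582, 'origin': array([ 0.45515466, -0.01542895,  1.14045089]), 'orientation': array([-0.70533763,  0.70694219, -0.03278819,  0.04070031])}
scene {'fovy': 55.07232963113976, 'cx': 261.8433783785874, 'cy': 191.04461516658878, 'origin': array([ 1.23953145, -0.17833045,  0.89799546]), 'orientation': array([ 0.74216978,  0.57530151, -0.20712054, -0.27443265])}
wrist {'fovy': 68.62803306674994, 'cx': 259.79147186994135, 'cy': 186.30589601330325, 'origin': array([0.08708476, 0.49756013, 0.3724571 ]), 'orientation': array([0.80288507, 0.57550452, 0.08965107, 0.12701497])}
{'clock': 0.15, 'joint_pos': array([1.24402141e+00, 2.41235567e-01, 4.03577550e-03, 1.33520817e+00,
       2.39992677e-05, 1.57078478e+00]), 'joint_vel': array([-0.00010039, -0.00167687,  0.00487964, -0.00176449, -0.00061912,
        0.0003697 ]), 'tau': array([-1.05063627e-06, -3.72634006e+01,  2.52638322e+01,  1.23382418e-02,
       -1.81573608e-05,  5.37090330e-06]), 'eef_pos': array([0.16034287, 0.47311339, 0.24762042]), 'tool_rot': array([ 8.12704899e-01,  5.82674950e-01, -6.61887753e-04,  4.59768961e-04]), 'ft_force': array([-1.03278583, -0.74194415, -0.35242957]), 'ft_torque': array([ 0.01761055, -0.00291806, -0.00778037]), 'grip_width': 0.08571747844209113}
```

View pics/top0.png

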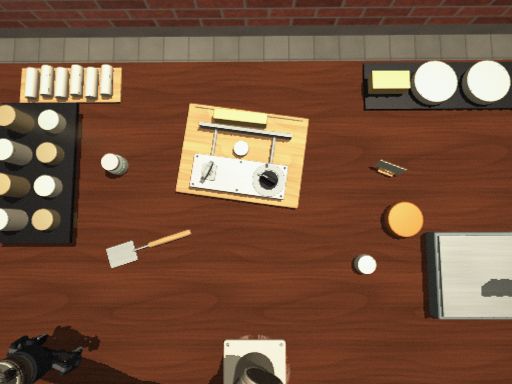

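View pics/scene0.png

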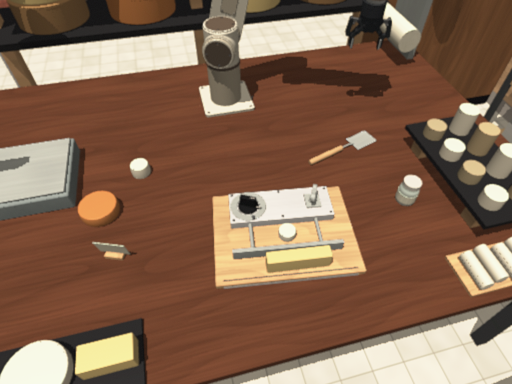

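The top view shows the board around (243,155), with the dial at (267,180) and the screw at (208,172). I'll measure both.

Run:
```python
from h import *
z=np.load('pics/top0.npz'); p,d=z['p'],z['d']; P=cloud(d,z)
cr=p[95:215,170:320]; cv2.imwrite('pics/topc.png',cv2.resize(cr,None,fx=5,fy=5,interpolation=cv2.INTER_CUBIC)[:,:,::-1])
reg=np.zeros(d.shape,bool); reg[95:215,165:320]=1
Z=P[...,2]
for lo,hi,n in [(.044,.0545,'housing'),(.012,.03,'board'),(.063,.11,'high')]:
    m=reg&(Z>lo)&(Z<hi); k,l,s,ce=cv2.connectedComponentsWithStats(m.astype(np.uint8))
    for i in range(1,k):
        if s[i,4]<12: continue
        q=P[l==i]; r=cv2.minAreaRect(q[:,:2].astype(np.float32)*1000); print(n,s[i],ce[i].round(1),q.mean(0).round(4),r, q[:,2].max().round(4))
```

```text
housing [233 141  15  15 153] [240.1 147.8] [0.6964 0.0437 0.0466] ((696.7202758789062, 43.246063232421875), (46.34172821044922, 43.768035888671875), 44.264244079589844) 0.0511
housing [ 189  154   99   46 2537] [235.9 175.9] [0.6054 0.0565 0.0503] ((605.60791015625, 49.78734588623047), (300.3331604003906, 108.34719848632812), 81.88236236572266) 0.0545
board [ 175  103  134  106 4814] [244.6 153.8] [0.6829 0.0304 0.0201] ((680.5174560546875, 39.0712890625), (400.3699951171875, 301.3165283203125), 81.932373046875) 0.03
board [ 214  130   59   33 1262] [243.1 146. ] [0.7082 0.0354 0.0204] ((706.7337036132812, 36.70900344848633), (182.85357666015625, 86.70789337158203), 81.99906921386719) 0.0299
high [213 108  54  17 621] [239.6 116.3] [0.7908 0.0439 0.0743] ((792.6659545898438, 43.817169189453125), (169.6226348876953, 36.262611389160156), 83.53230285644531) 0.0814
high [201 161  12  19 113] [206.9 170.1] [0.6175 0.1418 0.0925] ((618.069091796875, 141.21327209472656), (15.21902847290039, 60.51445007324219), 63.657291412353516) 0.1042
high [261 173  15  12  89] [268.  178.7] [ 0.591  -0.0436  0.0894] ((591.4733276367188, -44.3614501953125), (46.30153274536133, 17.276641845703125), 65.68482208251953) 0.0983
```

View pics/topc.png

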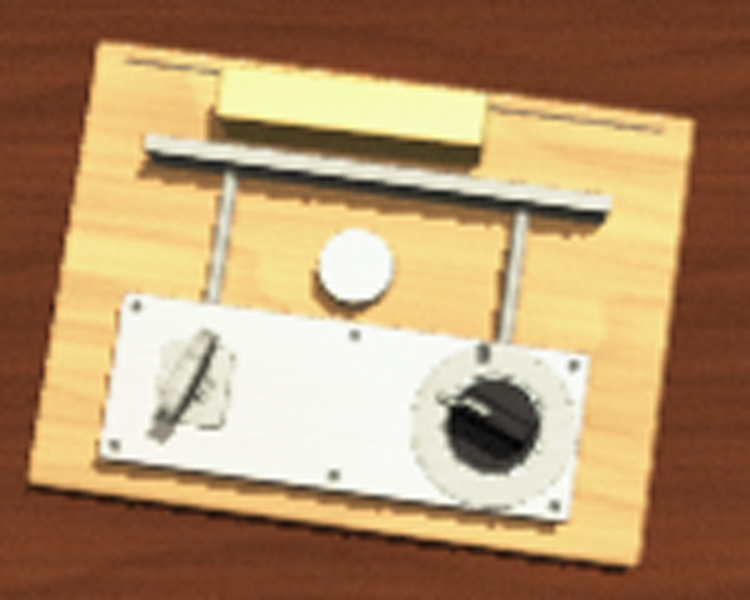

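jog_arm:
  jaw: [0, 0, 0, 0, 0, 0, 0, 0]
  linear:
    - [-0.01, 0.018, 0]
    - [-0.029, 0.053, 0]
    - [-0.048, 0.088, 0]
    - [-0.067, 0.123, 0]
    - [-0.086, 0.158, 0]
    - [-0.105, 0.193, 0]
    - [-0.124, 0.228, 0]
    - [-0.143, 0.263, 0]
  delta_rot:
    - [0, 0, 2]
    - [0, 0, 4]
    - [0, 0, 6]
    - [0, 0, 8]
    - [0, 0, 10]
    - [0, 0, 10]
    - [0, 0, 10]
    - [0, 0, 10]

```text
clock: 0.82
eef_pos: [0.3644, 0.252, 0.2482]
tool_rot: [0.86, 0.51, -0.0, -0.0]
ft_force: [0.3, 1.0, -0.4]
grip_width: 0.0853
```

Run:
```python
from h import *
o=bot.get_obs(); m=R.from_quat(o['tool_rot']).as_matrix(); print(o['joint_pos'],o['eef_pos'],np.degrees(np.arctan2(m[1,0],m[0,0])),o['clock'])
print(m.T@(np.array([.655,-.065,.25])-o['eef_pos']))
```

```text
[ 6.04896578e-01  1.28116415e-01 -1.34349108e-01  1.30841971e+00
  4.76861496e-05  1.10594764e+00] [0.36443943 0.2519716  0.2482295 ] 61.29188871173627 0.8167
[-0.13843888  0.40710075 -0.00179603]
```

jog_arm:
  jaw: [0, 0, 0, 0, 0, 0, 0, 0]
  linear:
    - [-0.011, 0.034, 0]
    - [-0.023, 0.068, 0]
    - [-0.035, 0.102, 0]
    - [-0.046, 0.136, 0]
    - [-0.058, 0.17, 0]
    - [-0.069, 0.204, 0]
    - [-0.081, 0.238, 0]
    - [-0.093, 0.272, 0]
  delta_rot:
    - [0, 0, 0]
    - [0, 0, 0]
    - [0, 0, 0]
    - [0, 0, 0]
    - [0, 0, 0]
    - [0, 0, 0]
    - [0, 0, 0]
    - [0, 0, 0]

```text
clock: 1.48
eef_pos: [0.5583, 0.0398, 0.2479]
tool_rot: [0.86, 0.51, -0.0, -0.0]
ft_force: [0.3, 1.0, 0.6]
grip_width: 0.0854
```

jog_arm:
  jaw: [0, 0, 0, 0, 0, 0, 0, 0]
  linear:
    - [-0.01, 0.03, 0]
    - [-0.02, 0.06, 0]
    - [-0.032, 0.09, 0]
    - [-0.04, 0.115, 0]
    - [-0.046, 0.135, 0]
    - [-0.046, 0.135, 0]
    - [-0.046, 0.135, 0]
    - [-0.046, 0.135, 0]
  delta_rot:
    - [0, 0, 0]
    - [0, 0, 0]
    - [0, 0, 0]
    - [0, 0, 0]
    - [0, 0, 0]
    - [0, 0, 0]
    - [0, 0, 0]
    - [0, 0, 0]

```text
clock: 2.15
eef_pos: [0.6532, -0.0635, 0.2476]
tool_rot: [0.86, 0.51, -0.001, -0.001]
ft_force: [-0.0, -0.1, -0.5]
grip_width: 0.0857
```

Run:
```python
from h import *
p,d,c=snap('wrist','w1'); print(bot.get_obs()['eef_pos'])
P=cloud(d,c); Z=P[...,2]
a=np.array([.592,-.044])
for lo,hi,n in [(.085,.099,'bar'),(.0535,.0565,'tab')]:
    m=(Z>lo)&(Z<hi)&(np.hypot(P[...,0]-.61,P[...,1]-.05)<.2); k,l,s,ce=cv2.connectedComponentsWithStats(m.astype(np.uint8))
    for i in range(1,k):
        if s[i,4]<30: continue
        q=P[l==i]; print(n,s[i],ce[i].round(1),q.mean(0).round(4),cv2.minAreaRect(q[:,:2].astype(np.float32)*1000))
```

```text
[ 0.65316416 -0.06309844  0.24804673]
bar [ 427    1   31   75 1399] [441.7  37.1] [0.6199 0.1383 0.0946] ((620.8668823242188, 139.92337036132812), (13.155526161193848, 61.21610641479492), 63.767398834228516)
bar [222 108  49  15 719] [245.9 115. ] [ 0.5944 -0.0471  0.092 ] ((594.5919189453125, -47.27918243408203), (47.05581283569336, 13.45339298248291), 61.214534759521484)
tab [394  15  35  63 965] [408.9  45.2] [0.6157 0.1302 0.0552] ((620.479248046875, 135.5745086669922), (35.17408752441406, 49.78202438354492), 81.90912628173828)
tab [221  84  53  25 487] [246.2  96.8] [ 0.5793 -0.0401  0.0558] ((578.1171875, -39.34172058105469), (56.552921295166016, 23.044469833374023), 64.1854248046875)
tab [268 106  15   8  30] [273.9 109.9] [ 0.6056 -0.0203  0.0557] ((605.5972900390625, -19.00433921813965), (16.028602600097656, 6.4773736000061035), 55.19396209716797)
tab [222 121  30  18 166] [236.7 128.4] [ 0.6033 -0.0658  0.0559] ((604.5256958007812, -67.19984436035156), (32.38713073730469, 17.670696258544922), 57.376949310302734)
tab [242 123  28  18 175] [255.6 131.5] [ 0.6163 -0.0491  0.0
[... 404 characters left out ...]
3435535430908), 82.27137756347656)
tab [404 196  28  11  39] [417.1 201.1] [0.7826 0.0813 0.055 ] ((782.6376953125, 81.62352752685547), (33.39390563964844, 1.3784873485565186), 82.86003875732422)
tab [321 202  37  13  43] [339.9 207.8] [ 0.7457 -0.0039  0.0552] ((745.6986694335938, -5.002290725708008), (45.273460388183594, 1.7092105150222778), 81.43986511230469)
tab [291 214  29  12  40] [304.8 219.6] [ 0.7395 -0.0481  0.0549] ((739.6817626953125, -47.849517822265625), (36.84225082397461, 1.9125621318817139), 81.07949829101562)
tab [321 222  37  14  53] [339.6 228.3] [ 0.7708 -0.0153  0.0551] ((770.904541015625, -16.064685821533203), (47.0833625793457, 1.8810925483703613), 83.77863311767578)
```

View pics/w1.png

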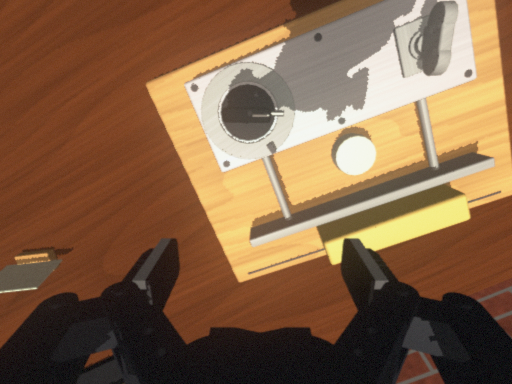

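Run:
```python
from h import *
z=np.load('pics/w1.npz'); p,d=z['p'],z['d']; P=cloud(d,z)
cv2.imwrite('pics/w1c.png',cv2.resize(p[50:190,190:330],None,fx=4.2,fy=4.2,interpolation=cv2.INTER_CUBIC)[:,:,::-1])
for v in range(142,156,1): print(v,[(int(p[v,u].mean()),int(P[v,u,2]*1e4)) for u in range(263,281,2)])
m=(abs(P[...,2]-.0502)<.003); k,l,s,ce=cv2.connectedComponentsWithStats(m.astype(np.uint8)); i=1+s[1:,4].argmax()
print(cv2.minAreaRect(P[l==i][:,:2].astype(np.float32)*1000))
```

```text
142 [(223, 512), (220, 524), (219, 516), (159, 527), (122, 520), (143, 523), (220, 516), (222, 527), (221, 523)]
143 [(220, 521), (220, 535), (204, 533), (116, 565), (112, 520), (130, 517), (216, 519), (221, 527), (221, 519)]
144 [(220, 527), (221, 522), (143, 547), (119, 577), (114, 584), (128, 523), (203, 515), (222, 513), (222, 520)]
145 [(224, 525), (218, 521), (126, 587), (126, 589), (127, 584), (122, 518), (184, 520), (222, 524), (223, 531)]
146 [(224, 522), (222, 519), (154, 569), (127, 583), (130, 594), (113, 528), (142, 523), (223, 512), (225, 531)]
147 [(224, 530), (222, 529), (175, 595), (127, 593), (126, 592), (116, 587), (136, 523), (220, 518), (240, 490)]
148 [(224, 530), (224, 530), (199, 519), (134, 579), (130, 570), (128, 570), (125, 517), (218, 515), (244, 502)]
149 [(223, 520), (223, 516), (219, 522), (157, 579), (126, 600), (126, 583), (123, 511), (234, 495), (243, 503)]
150 [(223, 520), (226, 527), (225, 519), (182, 589), (128, 575), (129, 589), (134, 575), (239, 495), (235, 486)]
151 [(226, 526), (226, 524), (225, 518), (210, 533), (140, 577), (129, 576), (144, 585), (222, 487), (214, 490)]
152 [(224, 525), (225, 527), (224, 518), (222, 524), (161, 587), (134, 590), (167, 476), (199, 466), (181, 188)]
153 [(226, 531), (225, 524), (225, 528), (220, 531), (189, 587), (157, 579), (173, 204), (186, 192), (184, 192)]
154 [(226, 517), (224, 545), (219, 520), (219, 498), (185, 481), (160, 188), (181, 182), (183, 197), (183, 204)]
155 [(224, 524), (220, 519), (214, 470), (170, 474), (127, 186), (130, 185), (183, 187), (186, 203), (185, 209)]
((607.8046875, 46.4605712890625), (299.1308288574219, 107.63638305664062), 81.9193115234375)
```

View pics/w1c.png

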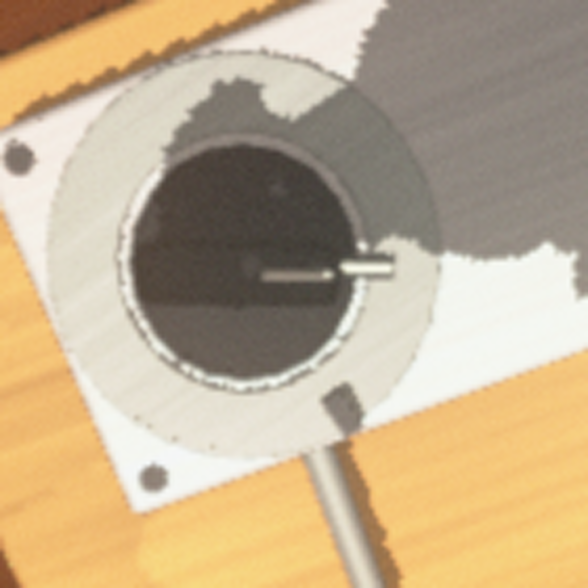

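```bash
cat >> h.py <<'E'
def hit(c,u,v,z):
    f=192/np.tan(np.radians(float(c['fovy']))/2)
    r=R.from_quat(np.array(c['orientation'])).as_matrix()@np.array([(u-float(c['cx']))/f,(v-float(c['cy']))/f,1])
    o=np.array(c['origin']); return (o+r*(z-o[2])/r[2])[:2]
E
python3 - <<'E'
from h import *
z=np.load('pics/w1.npz'); C=np.array([.5945,-.0475])
for n,u,v,h in [('tab',342,408,.058),('tabin',333,397,.058),('tabout',352,425,.058),('tip',394,267,.056),('lineA',262,275,.093),('lineB',330,275,.093)]:
    q=hit(z,189.5+u/4.2+.1,49.5+v/4.2+.1,h)-C; print(n,q.round(4),np.hypot(*q).round(4),np.degrees(np.arctan2(q[1],q[0])).round(1))
o=bot.get_obs(); m=R.from_quat(o['tool_rot']).as_matrix(); print(np.degrees(np.arctan2(m[1,0],m[0,0])))
for az in [61.3]: print(m.T@(np.array([.5938,-.0465,.15])-o['eef_pos']))
E
```

```text
tab [0.0447 0.0056] 0.0451 7.1
tabin [0.041  0.0048] 0.0412 6.7
tabout [0.0501 0.0058] 0.0504 6.6
tip [0.0191 0.0346] 0.0395 61.2
lineA [0.0028 0.0056] 0.0062 63.4
lineB [0.0103 0.0193] 0.0219 61.9
61.31486575134521
[-0.01391478 -0.05993117  0.09811935]
```

jog_arm:
  jaw: [0, 0, 0, 0, 0, 0, 0, 0]
  linear:
    - [-0.002, -0.01, 0.01]
    - [-0.004, -0.02, 0.02]
    - [-0.006, -0.03, 0.03]
    - [-0.008, -0.04, 0.04]
    - [-0.01, -0.05, 0.05]
    - [-0.014, -0.06, 0.06]
    - [-0.014, -0.06, 0.06]
    - [-0.014, -0.06, 0.07]
  delta_rot:
    - [0, 0, -7]
    - [0, 0, -14]
    - [0, 0, -21]
    - [0, 0, -28]
    - [0, 0, -35]
    - [0, 0, -42]
    - [0, 0, -49]
    - [0, 0, -56]

```text
clock: 2.87
eef_pos: [0.5938, -0.0459, 0.1802]
tool_rot: [0.517, 0.856, 0.001, 0.001]
ft_force: [0.7, 0.0, 0.1]
grip_width: 0.0853
```

jog_arm:
  jaw: [0, 0, 0, 0, 0, 0, 0, 0]
  linear:
    - [0, 0, 0.01]
    - [0, 0, 0.02]
    - [0, 0, 0.03]
    - [0, 0, 0.03]
    - [0, 0, 0.03]
    - [0, 0, 0.03]
    - [0, 0, 0.03]
    - [0, 0, 0.03]
  delta_rot:
    - [0, 0, -7]
    - [0, 0, -14]
    - [0, 0, -21]
    - [0, 0, -28]
    - [0, 0, -34]
    - [0, 0, -34]
    - [0, 0, -34]
    - [0, 0, -34]

```text
clock: 3.53
eef_pos: [0.5943, -0.0466, 0.1489]
tool_rot: [0.249, 0.969, 0.0, 0.0]
ft_force: [0.0, -0.4, -0.3]
grip_width: 0.0853
```

Run:
```python
from h import *
o=bot.get_obs(); m=R.from_quat(o['tool_rot']).as_matrix(); print(o['clock'],o['eef_pos'],o['joint_pos'],np.degrees(np.arctan2(m[1,0],m[0,0])))
p,d,c=snap('wrist','w2')
P=cloud(d,c); Z=P[...,2]
m2=(Z>.085)&(Z<.099)&(np.hypot(P[...,0]-.594,P[...,1]+.047)<.04);q=P[m2]; print(len(q),q.mean(0),cv2.minAreaRect(q[:,:2].astype(np.float32)*1000))
print(m.T@(np.array([.5938,-.0465,.078])-o['eef_pos']))
```

```text
3.5333 [ 0.59431095 -0.04660368  0.14890404] [-7.82954053e-02  4.85727267e-01  9.91973891e-02  1.18349823e+00
  8.16261836e-05 -1.14650751e+00] 151.20403980731157
1251 [ 0.59340966 -0.04922098  0.09185283] ((594.1535034179688, -47.52664566040039), (47.42412185668945, 13.564153671264648), 60.73234558105469)
[ 0.00054496 -0.00018296  0.07090363]
```

View pics/w2.png

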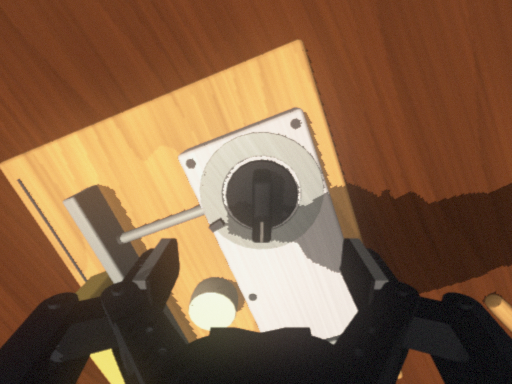

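The dial bar sits centred between the jaws at about (262,195). I'll go down and close on it.

jog_arm:
  jaw: [0, 0, 0, 0, 0, 0, 0, 0]
  linear:
    - [0, 0, 0.01]
    - [0, 0, 0.02]
    - [0, 0, 0.032]
    - [0, 0, 0.044]
    - [0, 0, 0.054]
    - [0, 0, 0.064]
    - [0, 0, 0.07]
    - [0, 0, 0.07]
  delta_rot:
    - [0, 0, 0]
    - [0, 0, 0]
    - [0, 0, 0]
    - [0, 0, 0]
    - [0, 0, 0]
    - [0, 0, 0]
    - [0, 0, 0]
    - [0, 0, 0]

```text
clock: 4.25
eef_pos: [0.5931, -0.0472, 0.0761]
tool_rot: [0.248, 0.969, -0.0, -0.002]
ft_force: [-0.1, 0.1, -0.4]
grip_width: 0.0853
```

jog_arm:
  jaw: [0.3, 0.6, 0.9, 1, 1, 1, 1, 1]
  linear:
    - [0, 0, 0]
    - [0, 0, 0]
    - [0, 0, 0]
    - [0, 0, 0]
    - [0, 0, 0]
    - [0, 0, 0]
    - [0, 0, 0]
    - [0, 0, 0]
  delta_rot:
    - [0, 0, 0]
    - [0, 0, 0]
    - [0, 0, 0]
    - [0, 0, 0]
    - [0, 0, 0]
    - [0, 0, 0]
    - [0, 0, 0]
    - [0, 0, 0]

```text
clock: 4.92
eef_pos: [0.5932, -0.0465, 0.079]
tool_rot: [0.248, 0.969, 0.0, -0.001]
ft_force: [-4.6, 1.2, 4.9]
grip_width: 0.0131
```

jog_arm:
  jaw: [1, 1, 1, 1, 1, 1, 1, 1]
  linear:
    - [0, 0, 0]
    - [0, 0, 0]
    - [0, 0, 0]
    - [0, 0, 0]
    - [0, 0, 0]
    - [0, 0, 0]
    - [0, 0, 0]
    - [0, 0, 0]
  delta_rot:
    - [0, 0, 4]
    - [0, 0, 9]
    - [0, 0, 14]
    - [0, 0, 19]
    - [0, 0, 24]
    - [0, 0, 29]
    - [0, 0, 34]
    - [0, 0, 38]

```text
clock: 5.58
eef_pos: [0.593, -0.0463, 0.079]
tool_rot: [0.551, 0.834, 0.0, -0.001]
ft_force: [-4.7, 2.3, 5.6]
grip_width: 0.0131
```

jog_arm:
  jaw: [1, 1, 1, 1, 1, 1, 1, 1]
  linear:
    - [0, 0, 0]
    - [0, 0, 0]
    - [0, 0, 0]
    - [0, 0, 0]
    - [0, 0, 0]
    - [0, 0, 0]
    - [0, 0, 0]
    - [0, 0, 0]
  delta_rot:
    - [0, 0, 4]
    - [0, 0, 8]
    - [0, 0, 12]
    - [0, 0, 15]
    - [0, 0, 16.5]
    - [0, 0, 16.5]
    - [0, 0, 16.5]
    - [0, 0, 16.5]

```text
clock: 6.25
eef_pos: [0.5929, -0.0462, 0.079]
tool_rot: [0.664, 0.748, -0.0, -0.002]
ft_force: [-5.7, 2.6, 6.1]
grip_width: 0.0131
```

Run:
```python
from h import *
o=bot.get_obs(); m=R.from_quat(o['tool_rot']).as_matrix(); print(o['clock'],o['eef_pos'],o['ft_force'],o['ft_torque'],np.degrees(np.arctan2(m[1,0],m[0,0])))
p,d,c=snap('wrist','w3')
```

```text
6.25 [ 0.59291707 -0.04621389  0.07900798] [-5.65503433  2.64876978  6.1235506 ] [ 0.50199961  0.96994977 -0.06375952] 96.81012897822508
```

View pics/w3.png

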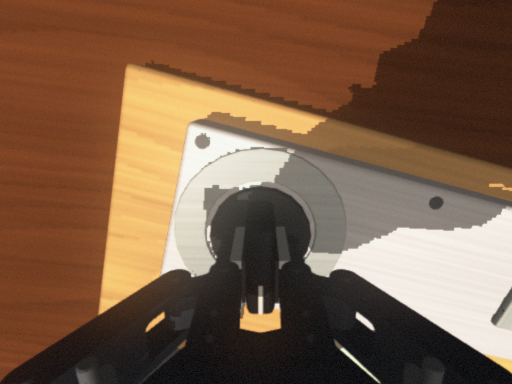

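jog_arm:
  jaw: [0.7, 0.4, 0, 0, 0, 0, 0, 0]
  linear:
    - [0, 0, 0]
    - [0, 0, 0]
    - [0, 0, 0]
    - [0, 0, 0]
    - [0, 0, 0]
    - [0, 0, 0]
    - [0, 0, 0]
    - [0, 0, 0]
  delta_rot:
    - [0, 0, 0]
    - [0, 0, 0]
    - [0, 0, 0]
    - [0, 0, 0]
    - [0, 0, 0]
    - [0, 0, 0]
    - [0, 0, 0]
    - [0, 0, 0]

```text
clock: 6.97
eef_pos: [0.5945, -0.0473, 0.0783]
tool_rot: [0.664, 0.748, -0.0, -0.0]
ft_force: [-0.4, 0.7, 0.3]
grip_width: 0.0857
```

jog_arm:
  jaw: [0, 0, 0, 0, 0, 0, 0, 0]
  linear:
    - [0, 0, -0.01]
    - [0, 0, -0.03]
    - [0, 0, -0.05]
    - [0, 0, -0.07]
    - [0, 0, -0.09]
    - [0, 0, -0.11]
    - [0, 0, -0.12]
    - [0, 0, -0.12]
  delta_rot:
    - [0, 0, 0]
    - [0, 0, 0]
    - [0, 0, 0]
    - [0, 0, 0]
    - [0, 0, 0]
    - [0, 0, 0]
    - [0, 0, 0]
    - [0, 0, 0]

```text
clock: 7.63
eef_pos: [0.5962, -0.0474, 0.202]
tool_rot: [0.664, 0.748, 0.002, 0.003]
ft_force: [1.0, -0.5, 0.1]
grip_width: 0.0854
```

Run:
```python
from h import *
p,d,c=snap('wrist','w4')
P=cloud(d,c); Z=P[...,2]
m2=(Z>.085)&(Z<.099)&(np.hypot(P[...,0]-.594,P[...,1]+.047)<.04);q=P[m2]; print(len(q),q.mean(0),cv2.minAreaRect(q[:,:2].astype(np.float32)*1000))
vs,us=np.where(m2);print(us.mean(),vs.mean())
m=(abs(Z-.0502)<.003); k,l,s,ce=cv2.connectedComponentsWithStats(m.astype(np.uint8)); i=1+s[1:,4].argmax()
print(cv2.minAreaRect(P[l==i][:,:2].astype(np.float32)*1000))
u,v=int(us.mean()),int(vs.mean())
cv2.imwrite('pics/w4c.png',cv2.resize(p[v-50:v+90,u-70:u+70],None,fx=4,fy=4,interpolation=cv2.INTER_CUBIC)[:,:,::-1])
```

```text
816 [ 0.59283198 -0.04766559  0.09192704] ((593.8571166992188, -47.577674865722656), (46.83501434326172, 13.61520004272461), 6.97437858581543)
261.4901960784314 183.56372549019608
((607.728759765625, 46.63719940185547), (299.6933288574219, 107.65907287597656), 81.89099884033203)
```

View pics/w4c.png

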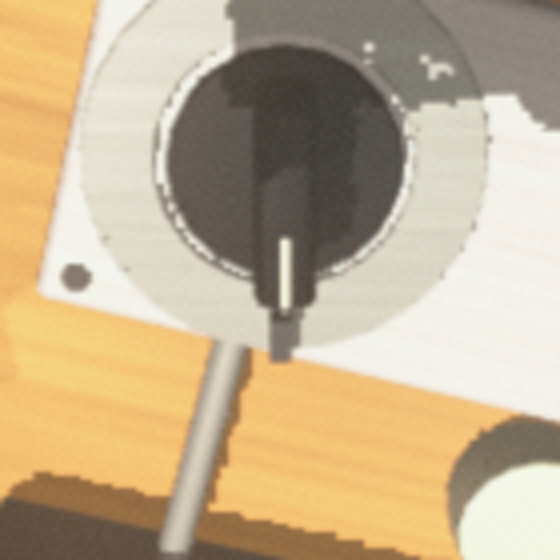

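The pointer's white line now runs straight into the tab at about (283,330) in the crop, and the bar's azimuth of 7.0° matches the tab's 6.8°. Next is the screw.

Run:
```python
from h import *
o=bot.get_obs(); m=R.from_quat(o['tool_rot']).as_matrix(); print(o['eef_pos'],m.T@(np.array([.6205,.1408,.165])-o['eef_pos']))
```

```text
[ 0.59532244 -0.04734353  0.19989413] [0.18388413 0.04707566 0.03492858]
```

jog_arm:
  jaw: [0, 0, 0, 0, 0, 0, 0, 0]
  linear:
    - [0.015, 0.004, 0]
    - [0.045, 0.012, 0]
    - [0.075, 0.019, 0]
    - [0.105, 0.027, 0.005]
    - [0.135, 0.035, 0.01]
    - [0.165, 0.042, 0.02]
    - [0.184, 0.047, 0.03]
    - [0.184, 0.047, 0.035]
  delta_rot:
    - [0, 0, 5]
    - [0, 0, 11]
    - [0, 0, 17]
    - [0, 0, 23]
    - [0, 0, 29]
    - [0, 0, 33]
    - [0, 0, 33]
    - [0, 0, 33]

```text
clock: 8.35
eef_pos: [0.6179, 0.1451, 0.1596]
tool_rot: [0.848, 0.531, -0.002, -0.001]
ft_force: [0.1, -0.1, -0.9]
grip_width: 0.0853
```

Run:
```python
from h import *
o=bot.get_obs(); m=R.from_quat(o['tool_rot']).as_matrix(); print(o['clock'],o['eef_pos'],np.degrees(np.arctan2(m[1,0],m[0,0])))
p,d,c=snap('wrist','w5')
P=cloud(d,c); Z=P[...,2]
for lo in (.075,.095):
    m2=(Z>lo)&(Z<.105)&(np.hypot(P[...,0]-.621,P[...,1]-.14)<.045);q=P[m2]; print(len(q),q.mean(0),cv2.minAreaRect(q[:,:2].astype(np.float32)*1000))
o=bot.get_obs();print(m.T@(np.array([.6205,.1408,.085])-o['eef_pos']))
```

```text
8.35 [0.61790509 0.14514433 0.15962644] 64.08901086043505
1264 [0.61642662 0.14296706 0.09707282] ((619.3173217773438, 141.66085815429688), (11.87057113647461, 57.90933609008789), 63.42512512207031)
1109 [0.61918154 0.1415711  0.09783459] ((620.4652099609375, 141.0814208984375), (11.828134536743164, 54.48122024536133), 63.388206481933594)
[-0.00027714  0.00407818  0.07389116]
```

View pics/w5.png

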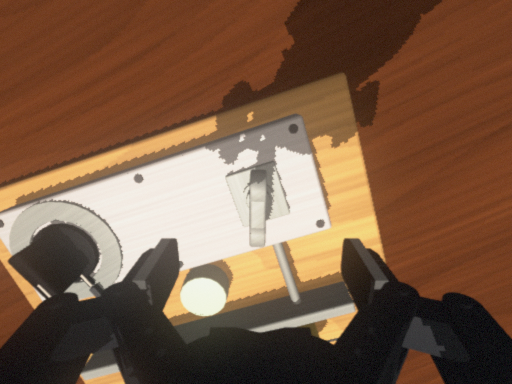

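The screw wing sits between the jaws at about (258,205), aligned to within 1°. Descending and closing.

jog_arm:
  jaw: [0, 0, 0, 0, 0, 0, 0, 0]
  linear:
    - [0, 0, 0.01]
    - [0, 0.001, 0.022]
    - [0, 0.002, 0.034]
    - [0, 0.002, 0.046]
    - [0, 0.002, 0.058]
    - [0, 0.002, 0.068]
    - [0, 0.002, 0.076]
    - [0, 0.002, 0.076]
  delta_rot:
    - [0, 0, 0]
    - [0, 0, 0.5]
    - [0, 0, 0.5]
    - [0, 0, 0.5]
    - [0, 0, 0.5]
    - [0, 0, 0.5]
    - [0, 0, 0.5]
    - [0, 0, 0.5]

```text
clock: 9.07
eef_pos: [0.6198, 0.1387, 0.0849]
tool_rot: [0.852, 0.524, -0.002, -0.001]
ft_force: [-1.3, -0.5, -0.5]
grip_width: 0.0855
```

jog_arm:
  jaw: [0.3, 0.6, 0.9, 1, 1, 1, 1, 1]
  linear:
    - [0, 0, 0]
    - [0, 0, 0]
    - [0, 0, 0]
    - [0, 0, 0]
    - [0, 0, 0]
    - [0, 0, 0]
    - [0, 0, 0]
    - [0, 0, 0]
  delta_rot:
    - [0, 0, 0]
    - [0, 0, 0]
    - [0, 0, 0]
    - [0, 0, 0]
    - [0, 0, 0]
    - [0, 0, 0]
    - [0, 0, 0]
    - [0, 0, 0]

```text
clock: 9.73
eef_pos: [0.6218, 0.1409, 0.088]
tool_rot: [0.851, 0.525, 0.001, -0.0]
ft_force: [1.3, 3.3, 1.8]
grip_width: 0.011
```

Run:
```python
from h import *
o=bot.get_obs(); m=R.from_quat(o['tool_rot']).as_matrix(); print(o['clock'],o['eef_pos'],o['ft_force'],o['ft_torque'],np.degrees(np.arctan2(m[1,0],m[0,0])),o['joint_pos'])
```

```text
9.7333 [0.62180981 0.14094308 0.08801685] [1.32689122 3.34612257 1.83730653] [ 0.54428369 -0.09095258 -0.07049188] 63.30554224025722 [2.22467661e-01 6.12183431e-01 1.46797868e-01 1.10350017e+00
 9.61029548e-04 6.88375605e-01]
```

jog_arm:
  jaw: [1, 1, 1, 1, 1, 1, 1, 1]
  linear:
    - [0, 0, 0]
    - [0, 0, 0]
    - [0, 0, 0]
    - [0, 0, 0]
    - [0, 0, 0]
    - [0, 0, 0]
    - [0, 0, 0]
    - [0, 0, 0]
  delta_rot:
    - [0, 0, 4]
    - [0, 0, 9]
    - [0, 0, 14]
    - [0, 0, 19]
    - [0, 0, 24]
    - [0, 0, 29]
    - [0, 0, 34]
    - [0, 0, 39]

```text
clock: 10.4
eef_pos: [0.6208, 0.14, 0.088]
tool_rot: [0.978, 0.208, -0.0, 0.0]
ft_force: [-2.0, -0.5, 4.5]
grip_width: 0.0109
```

jog_arm:
  jaw: [1, 1, 1, 1, 1, 1, 1, 1]
  linear:
    - [0, 0, 0]
    - [0, 0, 0]
    - [0, 0, 0]
    - [0, 0, 0]
    - [0, 0, 0]
    - [0, 0, 0]
    - [0, 0, 0]
    - [0, 0, 0]
  delta_rot:
    - [0, 0, 5]
    - [0, 0, 10]
    - [0, 0, 15]
    - [0, 0, 20]
    - [0, 0, 24]
    - [0, 0, 28]
    - [0, 0, 30]
    - [0, 0, 30]

```text
clock: 11.07
eef_pos: [0.6197, 0.1399, 0.088]
tool_rot: [0.999, -0.05, -0.001, 0.0]
ft_force: [-3.6, -0.1, 6.2]
grip_width: 0.0109
```

Run:
```python
from h import *
o=bot.get_obs(); m=R.from_quat(o['tool_rot']).as_matrix(); print(o['clock'],o['eef_pos'],o['ft_force'],o['ft_torque'],np.degrees(np.arctan2(m[1,0],m[0,0])),o['joint_pos'][5],o['tau'][5])
```

```text
11.0667 [0.61970477 0.13987638 0.08798924] [-3.61180663 -0.14717196  6.23574247] [ 0.0373429   0.96837108 -0.08636117] -5.784486991526761 1.8937243196903402 0.17384121660143137
```

jog_arm:
  jaw: [1, 1, 1, 1, 1, 1, 1, 1]
  linear:
    - [0, 0, 0]
    - [0, 0, 0]
    - [0, 0, 0]
    - [0, 0, 0]
    - [0, 0, 0]
    - [0, 0, 0]
    - [0, 0, 0]
    - [0, 0, 0]
  delta_rot:
    - [0, 0, 0.5]
    - [0, 0, 1]
    - [0, 0, 1.5]
    - [0, 0, 2]
    - [0, 0, 2.5]
    - [0, 0, 3]
    - [0, 0, 3]
    - [0, 0, 3]

```text
clock: 11.73
eef_pos: [0.6196, 0.1399, 0.088]
tool_rot: [0.997, -0.075, -0.001, 0.0]
ft_force: [-5.4, -0.2, 6.5]
grip_width: 0.0108
```

Run:
```python
from h import *
o=bot.get_obs(); m=R.from_quat(o['tool_rot']).as_matrix(); print(o['clock'],o['eef_pos'],o['ft_force'],o['ft_torque'],np.degrees(np.arctan2(m[1,0],m[0,0])),o['joint_pos'][5],o['tau'][5])
```

```text
11.7333 [0.61963818 0.13989086 0.08802988] [-5.4037284  -0.15746728  6.54311395] [-0.00170369  1.02067407  0.485594  ] -8.631588677532859 1.9435442549635444 0.49294721335172653
```

jog_arm:
  jaw: [1, 1, 1, 1, 1, 1, 1, 1]
  linear:
    - [0, 0, 0]
    - [0, 0, 0]
    - [0, 0, 0]
    - [0, 0, 0]
    - [0, 0, 0]
    - [0, 0, 0]
    - [0, 0, 0]
    - [0, 0, 0]
  delta_rot:
    - [0, 0, 0.5]
    - [0, 0, 1]
    - [0, 0, 1.5]
    - [0, 0, 1.5]
    - [0, 0, 1.5]
    - [0, 0, 1.5]
    - [0, 0, 1.5]
    - [0, 0, 1.5]

```text
clock: 12.4
eef_pos: [0.6196, 0.1399, 0.088]
tool_rot: [0.996, -0.087, -0.001, 0.001]
ft_force: [-4.1, -0.2, 7.0]
grip_width: 0.0112
```

Run:
```python
from h import *
o=bot.get_obs(); m=R.from_quat(o['tool_rot']).as_matrix(); print(o['clock'],o['eef_pos'],o['ft_force'],o['ft_torque'],np.degrees(np.arctan2(m[1,0],m[0,0])),o['joint_pos'][5],o['tau'][5])
snap('top','t6'); p,d,c=snap('wrist','w6')
```

```text
12.4 [0.619639   0.1399142  0.08802489] [-4.08545423 -0.2453782   7.00151207] [-0.06498303  1.02019208  1.31993866] -9.998958020280964 1.9676250157950221 1.271236427128315
```

View pics/w6.png

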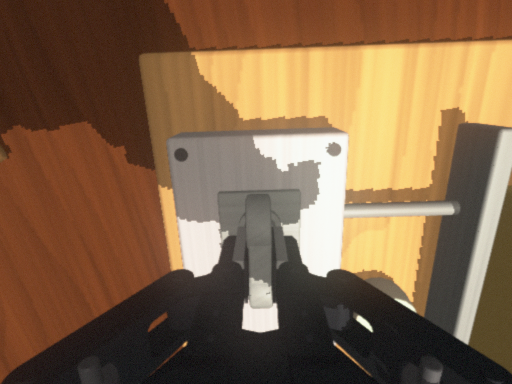

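Seated: moment rose to 1.3 N m, and the wing at (260,250) lies parallel to the stop plate. Backing off a quarter turn.

jog_arm:
  jaw: [1, 1, 1, 1, 1, 1, 1, 1]
  linear:
    - [0, 0, 0]
    - [0, 0, 0]
    - [0, 0, 0]
    - [0, 0, 0]
    - [0, 0, 0]
    - [0, 0, 0]
    - [0, 0, 0]
    - [0, 0, 0]
  delta_rot:
    - [0, 0, -3]
    - [0, 0, -8]
    - [0, 0, -13]
    - [0, 0, -18]
    - [0, 0, -23]
    - [0, 0, -28]
    - [0, 0, -33]
    - [0, 0, -38]

```text
clock: 13.17
eef_pos: [0.6209, 0.1401, 0.088]
tool_rot: [0.97, 0.242, -0.0, 0.0]
ft_force: [-1.0, 0.5, 4.1]
grip_width: 0.0111
```

jog_arm:
  jaw: [1, 1, 1, 1, 1, 1, 1, 1]
  linear:
    - [0, 0, 0]
    - [0, 0, 0]
    - [0, 0, 0]
    - [0, 0, 0]
    - [0, 0, 0]
    - [0, 0, 0]
    - [0, 0, 0]
    - [0, 0, 0]
  delta_rot:
    - [0, 0, -5]
    - [0, 0, -10]
    - [0, 0, -15]
    - [0, 0, -20]
    - [0, 0, -25]
    - [0, 0, -30]
    - [0, 0, -35]
    - [0, 0, -40]

```text
clock: 13.83
eef_pos: [0.6219, 0.1411, 0.088]
tool_rot: [0.829, 0.56, 0.001, -0.0]
ft_force: [1.4, 4.1, 1.7]
grip_width: 0.0109
```

jog_arm:
  jaw: [1, 1, 1, 1, 1, 1, 1, 1]
  linear:
    - [0, 0, 0]
    - [0, 0, 0]
    - [0, 0, 0]
    - [0, 0, 0]
    - [0, 0, 0]
    - [0, 0, 0]
    - [0, 0, 0]
    - [0, 0, 0]
  delta_rot:
    - [0, 0, -5]
    - [0, 0, -9]
    - [0, 0, -12]
    - [0, 0, -13]
    - [0, 0, -13]
    - [0, 0, -13]
    - [0, 0, -13]
    - [0, 0, -13]

```text
clock: 14.5
eef_pos: [0.622, 0.1415, 0.088]
tool_rot: [0.762, 0.648, 0.002, -0.0]
ft_force: [1.1, 5.1, 2.5]
grip_width: 0.0111
```

Run:
```python
from h import *
o=bot.get_obs(); m=R.from_quat(o['tool_rot']).as_matrix(); print(o['clock'],o['eef_pos'],o['ft_force'],o['ft_torque'],np.degrees(np.arctan2(m[1,0],m[0,0])),o['joint_pos'][5],o['grip_width'])
p,d,c=snap('wrist','w7'); P=cloud(d,c);Z=P[...,2]
m2=(Z>.085)&(Z<.099)&(np.hypot(P[...,0]-.594,P[...,1]+.047)<.04);q=P[m2]; print(len(q))
if len(q)>20:print(cv2.minAreaRect(q[:,:2].astype(np.float32)*1000))
m2=(Z>.09)&(Z<.105)&(np.hypot(P[...,0]-.621,P[...,1]-.14)<.045);q=P[m2]; print(len(q),cv2.minAreaRect(q[:,:2].astype(np.float32)*1000))
p,d,c=snap('scene','s7'); cv2.imwrite('pics/s7c.png',cv2.resize(p[150:290,180:380],None,fx=4,fy=4,interpolation=cv2.INTER_CUBIC)[:,:,::-1])
p,d,c=snap('top','t7')
```

```text
14.5 [0.62203106 0.14153763 0.088012  ] [1.11439904 5.05863073 2.48446095] [ 0.89411925 -0.25969157  0.08714793] 80.80412353187691 0.38340474553786685 0.011136606137225006
0
3450 ((618.7994995117188, 140.02342224121094), (35.09663391113281, 55.19576644897461), 56.469783782958984)
```

View pics/w7.png

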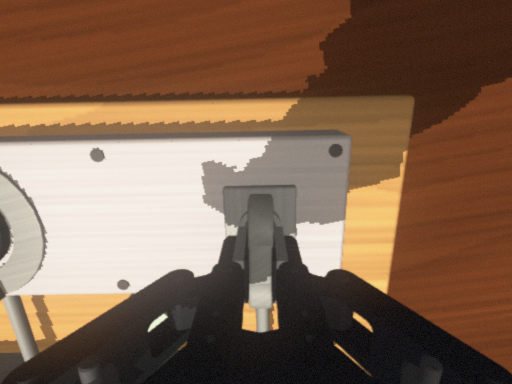

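View pics/s7c.png

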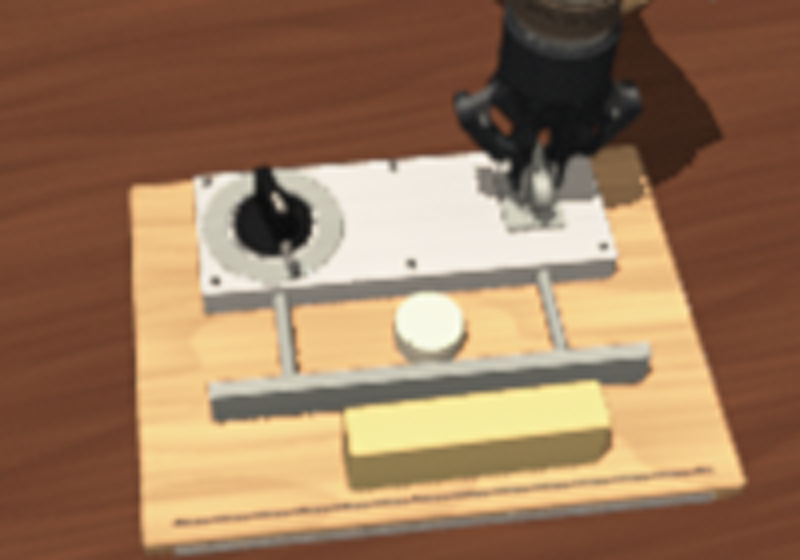

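View pics/t7.png

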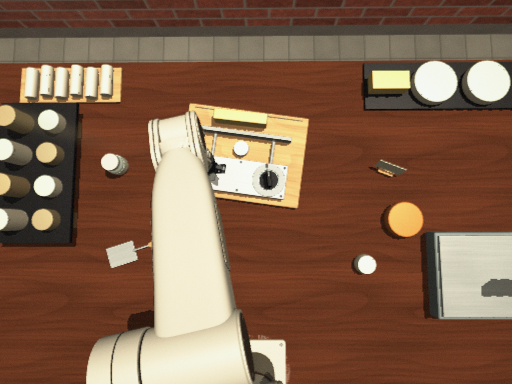

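The scene crop shows the pointer (287,245) meeting the tab (293,268). The wrist view shows the gripped wing (260,250) square to the housing's long edge, and nothing else has moved. Handing in.

Run:
```python
from h import *
print(bot.job_done()); o=bot.get_obs(); print(o['clock'],o['grip_width'],o['ft_force'])
```

```text
the job is handed in; nothing more can be done
None
the job is handed in; nothing more can be done
```

The dial is on its mark and the clamp screw is seated and backed off a quarter turn. The gripper is still holding the screw. I handed the job in at about 14.7 s; no verdict was reported.

- **Dial:** I turned it clockwise about 54.5°. After release the bar measured 7.0° azimuth against 6.8° for the tab. The last scene picture still shows the pointer meeting the tab.
- **Screw seated:** I turned it clockwise until the wrist moment rose from about 0.1 to 1.3 N m. The wings then lay parallel to the stop plate.
- **Screw backed off:** I turned it counter-clockwise about 91°. From the tool's final angle the screw stands at about 1.55 rad, for a target of 1.57. The fingers were closed on the wing with an 11.1 mm opening at the last reading.
- **Bystanders:** none visibly moved in the last pictures. The arm hid part of the spreader in the last top view.

Two checks fell short:
- **Wing angle:** the last direct measurement, from depth, was spoiled by the fingers in view. The 1.55 rad therefore relies on the tool's angle and on how the wing looks in the wrist picture.
- **Camera agreement:** the top and wrist cameras disagreed by about 3 mm on positions. I used values close to the wrist camera's.

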